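# Put the scraper away and inspect the etching plate through a magnifying glass

## Task

The copper printing plate has just been reworked and the scraper still lies on it: slide the scraper blade first into the slot of its wooden block until it is fully home, and let go of it. Then take the magnifying glass by its handle and hold it level over the middle of the small round motif engraved on the plate, its lens at the same height as the tip of the pointer on the upright stand, without ever touching the plate with the glass. Finish while still holding it steady there, gripped and carried by the robot alone; leave the pointer and everything else where they are.

Things in the scene. Friction and masses are not known exactly. Their poses are not given: they have to be found in the camera images.
- plate: fixed grey bed board, 160 x 130 (x, y) and 10 high, with a copper plate 110 x 85 x 3 on its middle (copper's top 13 above the table). Origin: centre of the bed's underside, z up
- motif (a point): middle of the small round engraved leaf motif (dark ring, diameter 24) on the copper's top face, at x +22, y -12 in the plate's frame, 13 above the table; wholly or partly covered at first by the scraper
- scraper: flat scraper, 170 long, loose, at first flat on the copper plate. Dark wooden handle 105 x 22 wide x 20 high (x -85 to +20, z 0 to 20 in its frame); thin steel blade 40 wide, 3 thick, at underside level (x +20 to +85, z 0 to 3). x points from handle to blade, z up. Origin: on the underside, 85 from the blade's edge. About 0.16 kg, centre of mass at x -20
- blade_edge (a point): middle of the scraper's front (blade) edge, on its underside, at x +85 in its frame
- scraper_grip (a point): middle of the scraper's handle over the centre of mass, at x -20, z +10 in its frame: grip across the 22 width
- block: fixed light-wood holder, base board 190 x 64, 12 high (x -95 to +95). The scraper lies on the board with its blade in a horizontal slot under the raised part (x +30 to +100, top 37 above the table). Slot: entered along the block's +x, 50 wide, 9 high, floor = board top, 55 deep to a solid back. Scraper home: its origin is over the block's. Origin: centre of the underside, z up
- slot (a point): middle of the slot's mouth, on its floor, at x +30, z +12 in the block's frame; its axes are the block's (x goes into the slot)
- loupe: magnifying glass lying flat on the table, loose, about 0.12 kg: round lens in a steel rim of outer diameter 62, 12 thick; black handle along its own -x, 16 wide and 16 high (x -38 to -150, z 0 to 16). Origin: centre of the lens's underside, on the table; z up, normal to the lens. Centre of mass at about x -55
- lens (a point): centre of the lens at mid thickness, 6 above the loupe's underside
- loupe_grip (a point): point of the handle near the centre of mass, at x -60, z +8 in the loupe's frame: grip across the 16 width
- stand: fixed steel height stand: base 60 x 60 x 12 with an upright rod of diameter 10, top 142 above the table. Origin: centre of the base's underside. Beyond the plate; not to be touched
- focus (a joint): height of the stand's sliding pointer above its lowest place, in m; the pointer is stiff and stays; its tip is at 0.075 + this value above the table
- mark (a point): tip of the pointer, a flat aluminium finger 2 thick that points to the stand's own -x, 43 from the rod's axis; its height is the focal height
- ink_tin: bystander, loose: short closed metal ink tin, diameter 60, height 42. Origin: centre of its underside; leave it where it is
- ink_jar: bystander, loose: small amber glass jar with black cap, diameter 42, height 55. Origin: centre of its underside; leave it where it is
- mug: bystander, loose: white mug, diameter 80, height 92, handle towards its own +y. Origin: centre of its underside; leave it where it is
- pen_pot: bystander, loose: blue pot of pens, diameter 72, pot height 100, pens up to about 150. Origin: centre of its underside; leave it where it is
- brayer: bystander, loose: ink roller lying flat: black rubber roller 60 long, 32 thick (along its own y), steel frame, wooden handle towards its own -x ending 120 from the roller. Origin: centre of its underside (below the roller); leave it where it is
- cork_block: bystander, loose: cork sanding block, 75 x 45 x 28 high. Origin: centre of its underside; leave it where it is
Things that resemble listed ones, but are neither listed nor needed, are in the scene too. What is shaped like the scraper but turquoise or yellow is not meant.

How it is judged (in metres and radians):
On the way, in this order (a step that is already met when the one before it is completed fails the run):
1. the scraper lies fully home in the slot of its block, let go (x of blade_edge in the frame of slot between 0.045 and 0.062 m and y of blade_edge in the frame of slot between -0.01 and 0.01 m and z of blade_edge in the frame of slot between -0.003 and 0.006 m and angle between the x axis of scraper and the x axis of block, either way round below 0.2 rad and angle between scraper's own z axis and vertical below 0.1 rad and contact force between scraper and the fingers below 0.1 N), for 0.3 s.
2. the magnifying glass is gripped and lifted clear of the table, the scraper still home (all of step 1 and contact force between loupe and the fingers above 1 N and height (world z) of lens above 0.05 m), for 0.2 s.
At the end, for the whole second after the job is handed in: Scraper blade 45 mm or more into the slot, flat, let go. Glass gripped, still, resting on nothing: lens within 12 mm (from above) of the motif's middle, within 7 mm of the pointer tip's height, tilt under 0.12 rad (7 degrees) (all of step 1 and contact force between loupe and plate below 0.1 N and contact force between loupe and block below 0.1 N and contact force between loupe and stand below 0.1 N and contact force between loupe and scraper below 0.1 N and contact force between loupe and ink_tin below 0.1 N and contact force between loupe and ink_jar below 0.1 N and contact force between loupe and mug below 0.1 N and contact force between loupe and pen_pot below 0.1 N and contact force between loupe and brayer below 0.1 N and contact force between loupe and cork_block below 0.1 N and contact force between loupe and the fingers above 1 N and horizontal distance between lens and motif below 0.012 m and z of lens in the frame of mark between -0.007 and 0.007 m and angle between loupe's own z axis and vertical below 0.12 rad and linear speed of loupe below 0.02 m/s and angular speed of loupe below 0.1 rad/s); the arm keeps its last pose, push and grip.
It fails at once if the magnifying glass touches the plate or its bed (contact force between loupe and plate above 0.5 N).
It fails at once if the pointer is shifted by more than 4 mm (distance of mark from where it was at the start of the episode above 0.004 m).
It fails at once if a bystander is pushed more than 25 mm (distance of any of ink_tin, ink_jar, mug, pen_pot, brayer, cork_block from where it was at the start of the episode above 0.025 m).
It also fails if it takes over 59 s, if anything falls off the work surface, if the arm or the gripper's body presses on something with over 40 N, if the wrist force passes 120 N, or if a joint passes its speed limit or range.

## Robot

A 6-joint arm with a two-finger parallel gripper is mounted at the origin on the work surface. World frame = base frame: x ahead of the robot, y to its left, z up, the work surface at z = 0. Lengths are in m, angles in degrees, forces in N, time in s.
With the tool pointing down it reaches from about 0.375 to 0.975 m from the base axis. Payload 3.8 kg.
Tool frame: the origin (TCP) lies at the centre of the arm's flange, where the gripper is bolted on; the fingertips stand 166 mm ahead of it and the grasp point (between the pads) lies 147 mm ahead of it; z points along the fingers, x is the direction in which the jaws open and shut, and the axes are right-handed (so a half turn about z gives the same grasp; the last joint's range is limited). The gripper opens to 88 mm and grips with 3 to 60 N. Pads are 18 mm wide; open, the fingers measure 123 mm over their backs; the gripper's body (75 mm by 187 mm) begins 45 mm behind the grasp point.
Start: joints at [70.308, 15.12, 91.902, -0, 72.978, -2.114], TCP at [0.204, 0.643, 0.405] pointing down, gripper open.
Joint ranges: [-150.88, 150.88], [-54.13, 125.18], [17.81, 147.31], [-75.09, 255.09], [0, 152.58], [-146.25, 146.25]. Speed limits (degrees/s): [147.25, 147.25, 180, 180, 180, 180].

## Interface

Orientations are given as a 3x3 rotation matrix whose columns are the frame's x, y, z axes.
In Python, from rig import r gives the robot as it stands. The module is installed in compiled form; this text tells all that it offers.
- The arm moves only by the shell command python3 -m handwheel 'ROWS'. ROWS is JSON, a list of rows, each a list of 7 numbers: the shift along the tool's x, y, z in cm, then the turn, a rotation vector about the tool's x, y, z in rad, then the gripper's target within -1 to 1 (fully open at 1, half-way at 0, shut at -1). A call has 1 to 20 rows; each row is the pose to reach, as a shift and turn from the pose measured when the call began, along the tool's axes at that moment; what a row does not reach only later rows make up. A row lasts 1/12 s, in which the tool goes at most 41.7 mm and 7.16 degrees, less where a joint would pass 70% of its speed; a pose out of reach is approached as far as the arm can. A call with a gripper value outside its range is refused whole. The fingers move at their own pace and stop on an object; the grip force is fixed at half the most. Time passes only in rows, so rows that repeat a pose let the fingers close. It gives the time, the measured TCP pose, the force and the opening at its end, in the units of the state.
- r.state(): the state, without advancing time (a new reading comes with each control period).
- r.camera(name): name is "scene" or "top" or "wrist"; returns a dict with "img" (384x512x3 uint8, blue, green, red), "camera_matrix" (3x3 intrinsics, pixels), "R" (3x3) and "t" (3): a world point X has camera coordinates R X + t; the wrist camera has in their place "hand_eye" (4x4, takes a point from camera to tool coordinates, whose origin is the TCP and whose axes are the tool frame's). Camera axes: x right, y down, z forward; pixel columns grow to the right and rows downward; lengths in m; the calibration is good to about 2 mm. A picture is of the moment at which its call begins: read the wrist's pose just before it. There is no depth.
- r.finish_job(): hands the job in, once; it reports no verdict.
The state is a dict: "t": time; "joints": joint angles; "dq": joint speeds; "tau": joint torques, N m; "ee_pos": TCP position; "tcp_rot": TCP orientation; "force": force on the tool from outside, world axes, zero at the start; "moment": the same for the moment, N m; "grip_width": finger opening in m.
Only numpy, scipy, OpenCV 4.12 (cv2) and the standard library are available. Lean on these libraries where they do the work, as an engineer would, in place of code of your own. Each camera call takes 0.05 s, during which the arm holds its last target. There are 200 camera calls.

## Working session

There is one attempt and no reset: what is moved stays moved. The work goes in short steps, Python scripts to look and compute and a shell command to move; the robot and the scene stay as the last step left them, time stands still between calls to the robot, and variables do not carry over. Pictures are saved under pics/ and viewed, about 8 in all and at most 12, crops included, and the job is handed in when it is done.

```bash
mkdir -p pics; cat > h.py <<'E'
import numpy as np, cv2
from rig import r
def shot(n,f):
    s=r.state(); c=r.camera(n); cv2.imwrite('pics/'+f+'.png',c['img']); 
    K=np.array(c['camera_matrix'])
    if n=='wrist':
        H=np.array(c['hand_eye']); T=np.eye(4); T[:3,:3]=s['tcp_rot']; T[:3,3]=s['ee_pos']
        M=np.linalg.inv(T@H); R,t=M[:3,:3],M[:3,3]
    else: R,t=np.array(c['R']),np.array(c['t'])
    np.savez('pics/'+f+'.npz',K=K,R=R,t=t); return c['img']
def ray(f,uv,z):
    d=np.load('pics/'+f+'.npz'); K,R,t=d['K'],d['R'],d['t']
    o=-R.T@t; v=R.T@np.linalg.solve(K,[uv[0],uv[1],1.]); return o+v*(z-o[2])/v[2]
def proj(f,X):
    d=np.load('pics/'+f+'.npz'); p=d['K']@(d['R']@np.array(X)+d['t']); return p[:2]/p[2]
E
python3 - <<'E'
from h import *
a=shot('top','top0'); b=shot('scene','sc0')
cv2.imwrite('pics/top0x.png',cv2.resize(a,(800,600),interpolation=cv2.INTER_CUBIC))
cv2.imwrite('pics/sc0x.png',cv2.resize(b,(800,600),interpolation=cv2.INTER_CUBIC))
s=r.state(); print(s)
E
```

```text
{'t': 0.1, 'joints': array([ 7.03076973e+01,  1.51650936e+01,  9.19713635e+01, -4.43443436e-04,
        7.29779384e+01, -2.11349178e+00]), 'dq': array([ 0.01153415, -0.05145816, -0.18527881,  0.0915647 , -0.01684283,
       -0.0550795 ]), 'tau': array([ 1.51331813e-03, -5.03617537e+01, -3.58073330e+01,  7.30288820e-02,
        2.32141453e-02, -8.25193388e-05]), 'ee_pos': array([0.20375642, 0.64320084, 0.40352869]), 'tcp_rot': array([[ 3.02014530e-01,  9.53303089e-01, -6.65815953e-04],
       [ 9.53301233e-01, -3.02015257e-01, -1.88230126e-03],
       [-1.99549018e-03, -6.62408382e-05, -9.99998007e-01]]), 'force': array([-0.79696525,  0.27899211,  0.07413367]), 'moment': array([ 0.0931178 , -0.01253275, -0.02015246]), 'grip_width': 0.08832411225301315}
```

View pics/top0x.png

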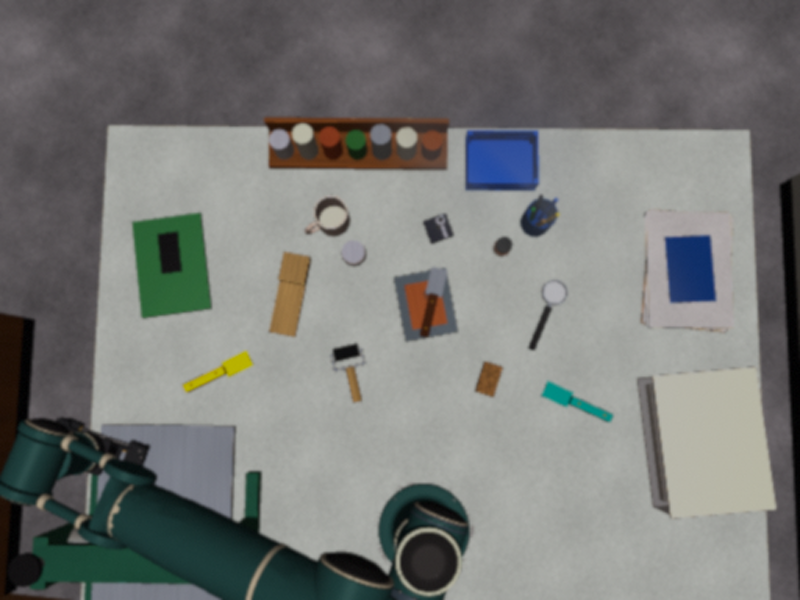

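View pics/sc0x.png

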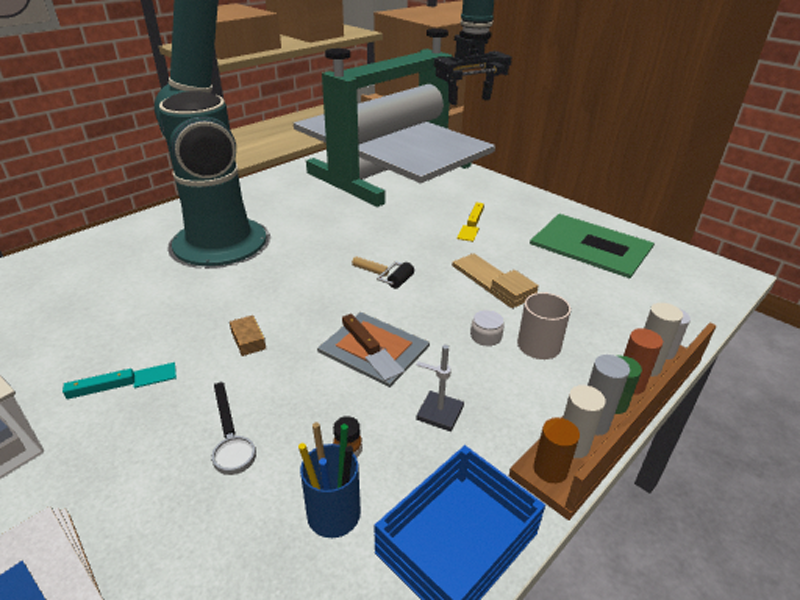

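The top picture (800-wide pixels) shows the dark-handled scraper on the copper at (432,302). The lookalikes are yellow (218,372) and turquoise (577,401), and neither is meant. The block is at (290,293) with its raised part at the top, the loupe lens is at (554,293), and the stand is at (438,228).

```bash
python3 - <<'E'
from h import *
P={'bladeL':(428,268,.016),'bladeR':(446,270,.016),'blade_h':(434,294,.033),'hend':(427,335,.033),'plate_c':(426,305,.01),
'blk_near':(284,333,.012),'blk_far':(297,254,.037),'blk_step':(292,284,.02),'lens':(554,293,.01),'lhend':(533,347,.016),'lhstart':(548,307,.016),'stand':(438,228,.01),'jar':(503,246,.055),'tin':(353,252,.042),'cork':(489,379,.028),'pot':(538,216,.1),'mug':(332,215,.09)}
for k,(u,v,z) in P.items(): print(k,ray('top0',(u*.64,v*.64),z).round(3))
shot('wrist','w0'); 
s=r.state(); d=np.load('pics/w0.npz'); print('cam pos',-d['R'].T@d['t'], 'fwd',d['R'][2],'right',d['R'][0],d['K'])
cv2.imwrite('pics/top0c.png',cv2.resize(cv2.imread('pics/top0.png')[125:230,160:380],(800,382),interpolation=cv2.INTER_CUBIC))
E
```

```text
bladeL [ 0.616 -0.006  0.016]
bladeR [ 0.612 -0.05   0.016]
blade_h [ 0.551 -0.02   0.033]
hend [ 0.453 -0.004  0.033]
plate_c [ 0.527 -0.002  0.01 ]
blk_near [0.456 0.338 0.012]
blk_far [0.644 0.308 0.037]
blk_step [0.574 0.321 0.02 ]
lens [ 0.559 -0.31   0.01 ]
lhend [ 0.429 -0.257  0.016]
lhstart [ 0.525 -0.294  0.016]
stand [ 0.716 -0.03   0.01 ]
jar [ 0.664 -0.182  0.055]
tin [0.649 0.174 0.042]
cork [ 0.351 -0.151  0.028]
pot [ 0.727 -0.257  0.1  ]
mug [0.727 0.221 0.09 ]
cam pos [0.12740506 0.6681455  0.38313164] fwd [ 0.29428638 -0.09653422 -0.95082947] right [ 0.30284298  0.95303566 -0.00302682] [[339.37770981   0.         257.49413829]
 [  0.         339.37770981 190.99054994]
 [  0.           0.           1.        ]]
```

View pics/top0c.png

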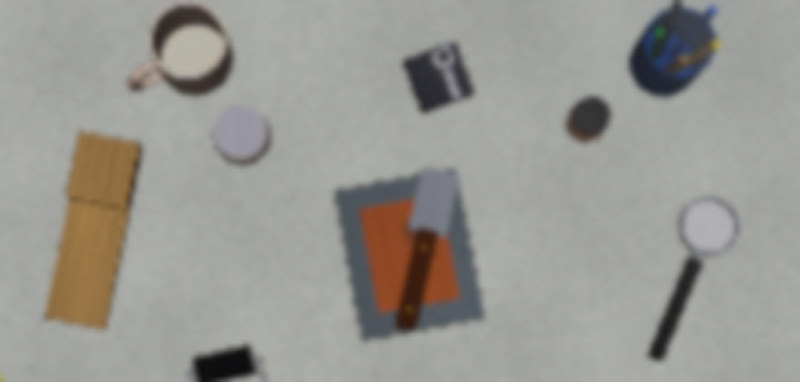

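The crop confirms the choice: the dark brown handle and grey blade lie on the copper at crop (420,255). I'll move above the block for a closer look, then on to the plate.

```bash
python3 -m handwheel '[[-22,38,0,0,0,-0.15,1],[-22,38,0,0,0,-0.15,1],[-22,38,0,0,0,-0.15,1],[-22,38,0,0,0,-0.15,1],[-22,38,0,0,0,-0.15,1],[-22,38,0,0,0,-0.15,1],[-22,38,0,0,0,-0.15,1],[-22,38,0,0,0,-0.15,1],[-22,38,0,0,0,-0.15,1],[-22,38,0,0,0,-0.15,1],[-22,38,0,0,0,-0.15,1],[-22,38,0,0,0,-0.15,1],[-22,38,0,0,0,-0.15,1],[-22,38,0,0,0,-0.15,1],[-22,38,0,0,0,-0.15,1]]'
python3 - <<'E'
from h import *
shot('wrist','w1'); s=r.state(); print(s['t'],s['ee_pos'],s['tcp_rot'])
R=s['tcp_rot']; d=np.array([0.51,-0.013,0.36])-s['ee_pos']; print(R.T@d)
E
```

```text
t: 1.4
ee_pos: [0.4988, 0.3196, 0.4038]
tcp_rot: [[0.155, 0.988, -0.001], [0.988, -0.155, -0.001], [-0.002, -0.001, -1.0]]
force: [0.9, 0.4, -0.4]
grip_width: 0.0882
1.45 [0.49865611 0.31980971 0.40389275] [[ 1.54367818e-01  9.88012857e-01 -1.08195552e-03]
 [ 9.88012093e-01 -1.54369328e-01 -1.48806997e-03]
 [-1.63725301e-03 -8.39275026e-04 -9.99998308e-01]]
[-0.32699702  0.06262036  0.04437565]
```

```bash
python3 -m handwheel '[[-32.7,6.3,4,0,0,0,1],[-32.7,6.3,4,0,0,0,1],[-32.7,6.3,4,0,0,0,1],[-32.7,6.3,4,0,0,0,1],[-32.7,6.3,4,0,0,0,1],[-32.7,6.3,4,0,0,0,1],[-32.7,6.3,4,0,0,0,1],[-32.7,6.3,4,0,0,0,1],[-32.7,6.3,4,0,0,0,1],[-32.7,6.3,4,0,0,0,1],[-32.7,6.3,4,0,0,0,1]]'
python3 - <<'E'
from h import *
b=shot('wrist','w2'); a=cv2.imread('pics/w1.png')
z=cv2.resize
cv2.imwrite('pics/m1.png',np.hstack([z(a,(400,300)),z(b,(400,300))])[:, :]) 
cv2.imwrite('pics/w1x.png',z(a,(768,576),interpolation=cv2.INTER_CUBIC));cv2.imwrite('pics/w2x.png',z(b,(768,576),interpolation=cv2.INTER_CUBIC))
E
```

```text
t: 2.37
ee_pos: [0.5103, -0.0121, 0.3645]
tcp_rot: [[0.154, 0.988, -0.001], [0.988, -0.154, -0.001], [-0.001, -0.001, -1.0]]
force: [0.0, 0.6, -0.8]
grip_width: 0.0882
```

View pics/w1x.png

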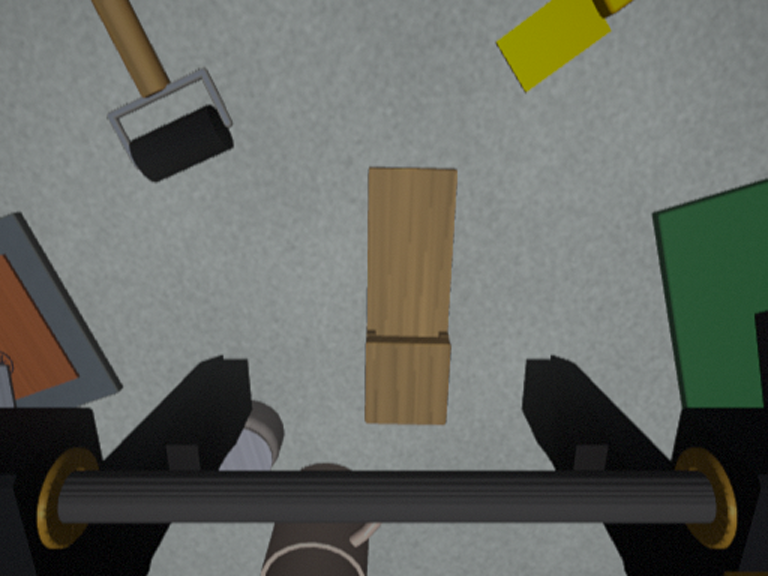

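View pics/w2x.png

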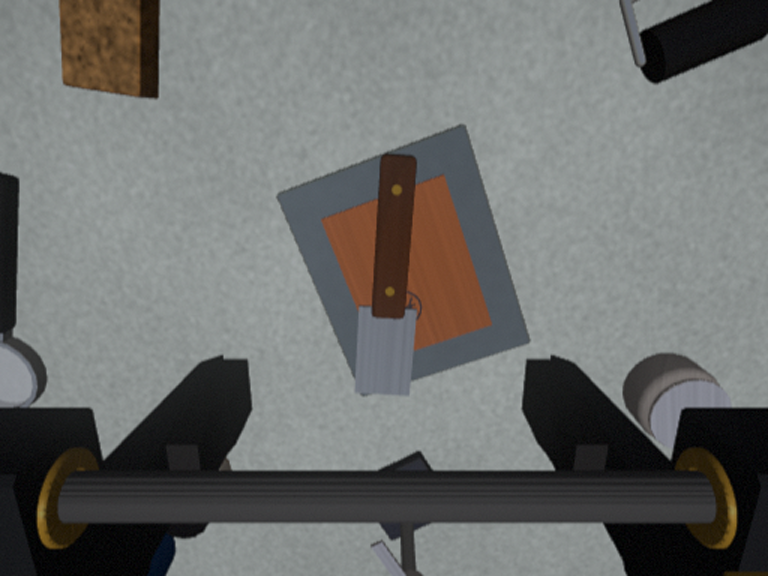

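The block is clear at (410,300) in w1x. In w2x the scraper runs from (398,155) to the blade edge (383,395), and the motif ring peeks out at (412,306). Next I'll compute the poses.

```bash
python3 - <<'E'
from h import *
def q(f,U,V,z): return ray(f,((U+.5)/1.5-.5,(V+.5)/1.5-.5),z)
ang=lambda v:np.degrees(np.arctan2(v[1],v[0]))
a,b,c,d,e,g=[q('w1',*p) for p in [(369,168,.012),(456,168,.012),(365,423,.037),(447,424,.037),(366,343,.037),(450,344,.037)]]
n,f,m=(a+b)/2,(c+d)/2,(e+g)/2
print('blk near',n,'far',f,'mouth',m,'ang',ang(f-n),'len',np.linalg.norm((f-n)[:2]),'w',np.linalg.norm(a-b),np.linalg.norm(c-d), np.linalg.norm((f-m)[:2]))
x=(f-n)[:2];x/=np.linalg.norm(x); print('org est',n[:2]+.095*x,f[:2]-.1*x,m[:2]-.03*x)
h0=(q('w2',381,156,.033)+q('w2',415,158,.033))/2; h1=(q('w2',373,315,.033)+q('w2',404,317,.033))/2
e0,e1=q('w2',355,393,.016),q('w2',409,395,.016);E=(e0+e1)/2
print('scr hend',h0,'hfront',h1,'edge',E,ang(h1-h0),ang(E-h0),np.linalg.norm((E-h0)[:2]),np.linalg.norm(h1-h0))
B=[q('w2',*p,.010) for p in [(277,194),(464,124),(530,342)]]
C=[q('w2',*p,.013) for p in [(322,218),(444,175),(492,326)]]
for k in (B,C): print('ctr',(k[0]+k[2])/2,np.linalg.norm(k[0]-k[1]),np.linalg.norm(k[2]-k[1]),ang(k[2]-k[1]))
print('ringseen',q('w2',410,306,.013))
for A in (ang(C[2]-C[1]),):
  for s in (1,-1):
    t=np.radians(A); X=s*np.array([np.cos(t),np.sin(t)]);Y=np.array([-X[1],X[0]])
    p=(B[0]+B[2])[:2]/2+.022*X-.012*Y; print('motif',p,proj('w2',[*p,.013])*1.5)
s=r.state();u=(E-h0)[:2];u/=np.linalg.norm(u); G=h0[:2]+.065*u; print('grip',G, E[:2]-.105*u, s['ee_pos'],ang(s['tcp_rot'][:,0]))
E
```

```text
blk near [0.45347145 0.34517545 0.012     ] far [0.64422443 0.31187119 0.037     ] mouth [0.5767651  0.32319426 0.037     ] ang -9.903656421213743 len 0.19363851170514138 w 0.062034831857794744 0.0642816623119255 0.06840301435511927
org est [0.54705579 0.32883622] [0.54571459 0.32907038] [0.54721215 0.32835402]
scr hend [0.45196274 0.00403317 0.033     ] hfront [ 0.55099049 -0.01709667  0.033     ] edge [ 0.61687763 -0.03210598  0.016     ] -12.044743522257992 -12.360310980654754 0.16882819655323578 0.10125692331628802
ctr [0.52978892 0.00065793 0.01      ] 0.1274635854844061 0.15802701546133643 11.116923550292782
ctr [0.53064421 0.00077742 0.013     ] 0.08368358821767626 0.11039652037291942 10.811219719325157
ringseen [ 0.55365831 -0.00241312  0.013     ]
motif [ 0.55364931 -0.00700245] [403.18913973 306.69908427]
motif [0.50592852 0.00831832] [415.62646009 236.55656202]
grip [ 0.51545609 -0.00988065] [ 0.51431145 -0.00962981] [ 0.51042749 -0.01156342  0.3646207 ] 81.2030539800957
```

```bash
python3 -m handwheel '[[0.25,0.4,4,0,0,0.06,1],[0.25,0.4,8,0,0,0.06,1],[0.25,0.4,12,0,0,0.06,1],[0.25,0.4,15,0,0,0.06,1],[0.25,0.4,16.5,0,0,0.06,1],[0.25,0.4,17.3,0,0,0.06,1],[0.25,0.4,18,0,0,0.06,1],[0.25,0.4,18,0,0,0.06,1],[0.25,0.4,18,0,0,0.06,1]]'
```

```text
t: 3.17
ee_pos: [0.5154, -0.0091, 0.1856]
tcp_rot: [[0.211, 0.978, 0.001], [0.978, -0.211, -0.001], [-0.001, 0.001, -1.0]]
force: [0.5, 0.1, 0.3]
grip_width: 0.0885
```

```bash
python3 -m handwheel '[[0,0,0.2,0,0,0,1],[0,0,0.2,0,0,0,-1],[0,0,0.2,0,0,0,-1],[0,0,0.2,0,0,0,-1],[0,0,0.2,0,0,0,-1],[0,0,0.2,0,0,0,-1],[0,0,0.2,0,0,0,-1],[0,0,0.2,0,0,0,-1],[0,0,0.2,0,0,0,-1],[0,0,-1,0,0,0,-1],[0,0,-3,0,0,0,-1],[0,0,-6,0,0,0,-1],[0,0,-6,0,0,0,-1],[0,0,-6,0,0,0,-1]]'
python3 - <<'E'
from h import *
b=shot('wrist','w3'); r.state()
cv2.imwrite('pics/w3x.png',cv2.resize(b,(768,576),interpolation=cv2.INTER_CUBIC))
s=r.state();print(s['ee_pos'],s['tcp_rot'])
E
```

```text
t: 4.33
ee_pos: [0.5167, -0.0091, 0.2485]
tcp_rot: [[0.211, 0.978, 0.007], [0.978, -0.211, -0.001], [0.0, 0.007, -1.0]]
force: [0.1, 0.6, -0.4]
grip_width: 0.0036
[ 0.51578864 -0.00905189  0.2469049 ] [[ 2.10539399e-01  9.77579489e-01  3.39176598e-03]
 [ 9.77585331e-01 -2.10537101e-01 -1.02488899e-03]
 [-2.87817879e-04  3.53152018e-03 -9.99993723e-01]]
```

View pics/w3x.png

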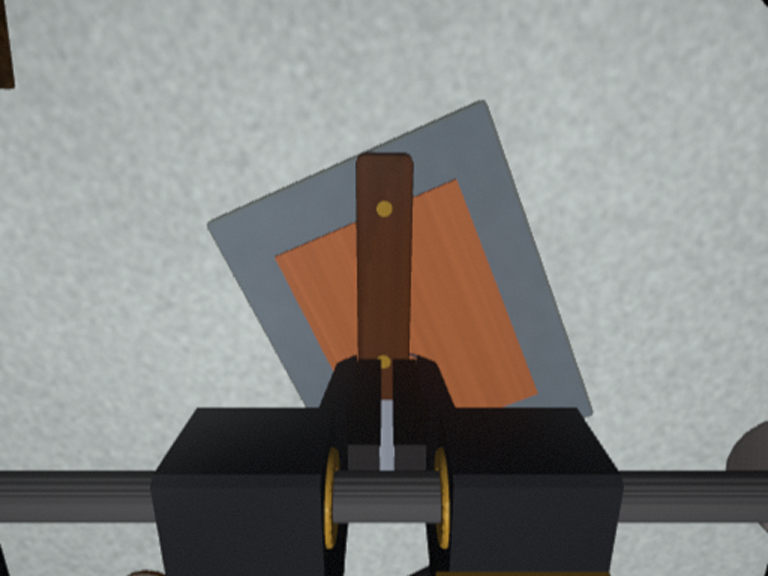

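The fingers shut empty, above or off the handle, and the scraper has hardly moved. I'll open, go down a little lower and check the width before lifting.

```bash
python3 -m handwheel '[[0,0,0,0,0,0,1],[0,0,0,0,0,0,1],[0,0,0,0,0,0,1],[0,0,0,0,0,0,1],[0,0,0,0,0,0,1],[0,0,0,0,0,0,1],[0,0,0,0,0,0,1],[0,0,0,0,0,0,1],[0,0,2,0,0,0,1],[0,0,4,0,0,0,1],[0,0,5.5,0,0,0,1],[0,0,6.5,0,0,0,1],[0,0,6.5,0,0,0,1],[0,0,6.5,0,0,0,1],[0,0,6.5,0,0,0,1],[0,0,6.5,0,0,0,1]]'
```

```text
t: 5.72
ee_pos: [0.5164, -0.0091, 0.1825]
tcp_rot: [[0.211, 0.978, 0.004], [0.978, -0.211, -0.001], [-0.0, 0.005, -1.0]]
force: [0.3, -0.1, -0.2]
grip_width: 0.0881
```

```bash
python3 -m handwheel '[[0,0,0.1,0,0,0,-1],[0,0,0.1,0,0,0,-1],[0,0,0.1,0,0,0,-1],[0,0,0.1,0,0,0,-1],[0,0,0.1,0,0,0,-1],[0,0,0.1,0,0,0,-1],[0,0,0.1,0,0,0,-1],[0,0,0.1,0,0,0,-1],[0,0,0.1,0,0,0,-1],[0,0,0.1,0,0,0,-1],[0,0,0.1,0,0,0,-1],[0,0,0.1,0,0,0,-1]]'
```

```text
t: 6.72
ee_pos: [0.5164, -0.0091, 0.1815]
tcp_rot: [[0.211, 0.978, 0.004], [0.978, -0.211, -0.001], [-0.0, 0.004, -1.0]]
force: [-0.8, -0.8, 0.7]
grip_width: 0.0219
```

Gripped at 21.9 mm. Now I'll lift.

```bash
python3 -m handwheel '[[0,0,-0.5,0,0,0,-1],[0,0,-1.5,0,0,0,-1],[0,0,-3.5,0,0,0,-1],[0,0,-6,0,0,0,-1],[0,0,-8,0,0,0,-1],[0,0,-8,0,0,0,-1],[0,0,-8,0,0,0,-1]]'
python3 - <<'E'
from h import *
shot('wrist','w4'); b=shot('top','top4')
s=r.state();R=s['tcp_rot'];p=s['ee_pos'];print(s['t'],p,s['grip_width'])
# scraper grip ~ tool y axis; handle end seen in w4
t=np.radians(-9.9);x=np.array([np.cos(t),np.sin(t),0])
o=np.array([.5468,.3285,0]); 
for dx in (-.09,-.0):
  tgt=o+(-.02+dx)*x; tgt[2]=.215; print('to',tgt,R.T@(tgt-p))
a=cv2.imread('pics/w4.png')
cv2.imwrite('pics/w4x.png',np.hstack([cv2.resize(a[60:260,170:340],(510,600),interpolation=cv2.INTER_CUBIC),cv2.resize(b[150:240,250:300],(290,600)[:2],interpolation=cv2.INTER_CUBIC)]))
E
```

```text
t: 7.3
ee_pos: [0.5167, -0.0091, 0.2632]
tcp_rot: [[0.211, 0.978, 0.008], [0.978, -0.21, -0.001], [0.0, 0.008, -1.0]]
force: [-0.7, 1.0, -3.1]
grip_width: 0.0218
7.4 [ 0.51531436 -0.0089879   0.26059766] 0.021671045515819505
to [0.43843797 0.3474122  0.215     ] [ 0.33224347 -0.15031976  0.0450378 ]
to [0.52709781 0.33193858 0.215     ] [ 0.33578171 -0.06038973  0.04530546]
```

View pics/w4x.png

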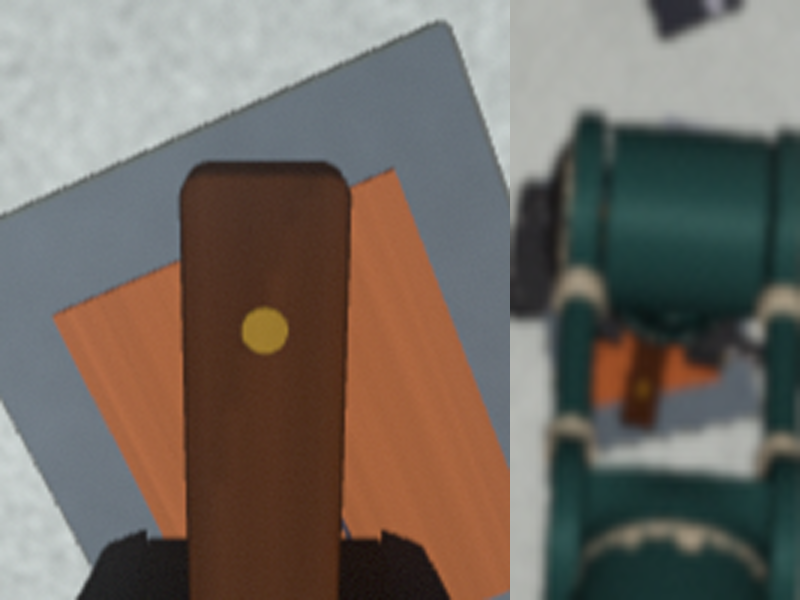

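```bash
python3 - <<'E'
from h import *
c=r.camera('wrist');H=np.array(c['hand_eye']);K=np.array(c['camera_matrix']);Hi=np.linalg.inv(H)
def pj(p): q=K@(Hi[:3,:3]@p+Hi[:3,3]); return q[:2]/q[2]
Rg=np.array([[.211,.978,.004],[.978,-.211,-.001],[0,.004,-1]]);pg=np.array([.5164,-.0091,.1815])
pts=[ray('w3',((384.5)/1.5-.5,(v+.5)/1.5-.5),.033) for v in (208,158)]
print(pts)
T=[Rg.T@(p-pg) for p in pts]; print('tool',T)
from scipy.spatial.transform import Rotation as Ro
g=np.array([0,0,.157])
for a in (-8,-4,0,4,8):
    Q=Ro.from_euler('x',a,degrees=True).as_matrix(); print(a,[pj(g+Q@(t-g)).round(1) for t in T])
print('seen screw (258.3,169.8)  end (258,~115)')
E
```

```text
[array([4.70586452e-01, 4.45764624e-04, 3.30000000e-02]), array([0.45239392, 0.00441011, 0.033     ])]
tool [array([-0.0003309 , -0.04741381,  0.1483072 ]), array([-0.00029239, -0.06604258,  0.14823047])]
-8 [array([255.3, 163.5]), array([255.3, 116.6])]
-4 [array([255.2, 166.1]), array([255.2, 118.2])]
0 [array([255.2, 169.4]), array([255.1, 120.7])]
4 [array([255.1, 173.4]), array([255. , 124.3])]
8 [array([255. , 178.1]), array([254.9, 129.1])]
seen screw (258.3,169.8)  end (258,~115)
```

```bash
python3 -m handwheel '[[33.2,-15,0,0,0,-0.04,-1],[33.2,-15,0,0,0,-0.04,-1],[33.2,-15,0,0,0,-0.04,-1],[33.2,-15,0,0,0,-0.04,-1],[33.2,-15,0,0,0,-0.04,-1],[33.2,-15,0,0,0,-0.04,-1],[33.2,-15,0,0,0,-0.04,-1],[33.2,-15,0,0,0,-0.04,-1],[33.2,-15,0,0,0,-0.04,-1],[33.2,-15,0,0,0,-0.04,-1],[33.2,-15,0,0,0,-0.04,-1],[33.2,-15,0,0,0,-0.04,-1],[33.2,-15,0,0,0,-0.04,-1]]'
python3 - <<'E'
from h import *
shot('wrist','w5')
s=r.state();R=s['tcp_rot'];p=s['ee_pos'];print(s['t'],p,R,s['grip_width'])
t=np.radians(-9.9);x=np.array([np.cos(t),np.sin(t),0])
o=np.array([.5468,.3285,0]); 
for dx in (-.09,-.0):
  tgt=o+(-.019+dx)*x; tgt[2]=.1825; print('to',tgt,R.T@(tgt-p))
E
```

```text
t: 8.53
ee_pos: [0.4382, 0.3458, 0.2583]
tcp_rot: [[0.172, 0.985, -0.0], [0.985, -0.172, -0.003], [-0.003, 0.0, -1.0]]
force: [0.3, -0.4, -2.1]
grip_width: 0.0216
8.5833 [0.43840144 0.34570511 0.25870286] [[ 1.72812347e-01  9.84954743e-01  2.17206892e-04]
 [ 9.84952402e-01 -1.72811444e-01 -2.22963903e-03]
 [-2.15855770e-03  5.99247603e-04 -9.99997491e-01]] 0.021862454752677694
to [0.43942308 0.34724027 0.1825    ] [0.00185311 0.00069531 0.07619947]
to [0.52808292 0.33176665 0.1825    ] [0.00193384 0.09069526 0.07625323]
```

```bash
python3 -m handwheel '[[0.2,0.1,3,0,0,0,-1],[0.2,0.1,5.5,0,0,0,-1],[0.2,0.1,7,0,0,0,-1],[0.2,0.1,7.6,0,0,0,-1],[0.2,0.1,7.6,0,0,0,-1],[0.2,0.1,7.6,0,0,0,-1],[0.2,0.1,7.6,0,0,0,-1]]'
python3 - <<'E'
from h import *
w=shot('wrist','w6');c=shot('scene','sc6')
s=r.state();R=s['tcp_rot'];p=s['ee_pos'];print(s['t'],p,R,s['grip_width'],s['force'])
u=proj('sc6',[.57,.33,.02]).astype(int);print(u)
cc=c[u[1]-45:u[1]+45,u[0]-50:u[0]+50]
cv2.imwrite('pics/w6x.png',np.hstack([cv2.resize(w,(400,300)),cv2.resize(cc,(400,300),interpolation=cv2.INTER_CUBIC)]))
E
```

```text
t: 9.17
ee_pos: [0.4406, 0.3472, 0.1837]
tcp_rot: [[0.174, 0.985, 0.002], [0.985, -0.174, -0.001], [-0.001, 0.002, -1.0]]
force: [-0.3, 0.1, -1.0]
grip_width: 0.022
9.2667 [0.44045537 0.3475155  0.18389847] [[ 1.73222199e-01  9.84880380e-01  2.16962932e-03]
 [ 9.84882682e-01 -1.73220836e-01 -8.02657737e-04]
 [-4.14696852e-04  2.27586848e-03 -9.99997324e-01]] 0.021682222509740168 [ 0.52618013 -0.16849225 -1.64968034]
[320 177]
```

View pics/w6x.png

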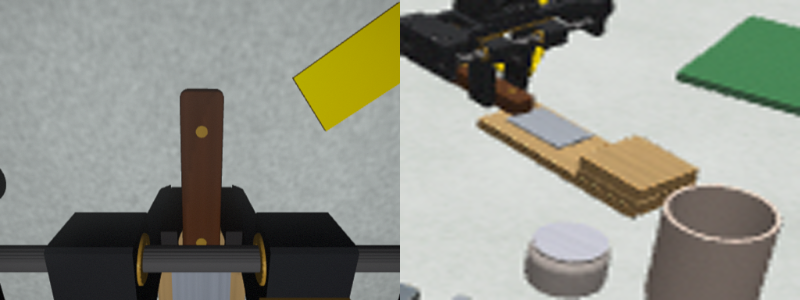

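The blade lies level and straight over the board, just in front of the raised part. Now I'll insert it.

```bash
python3 -m handwheel '[[0,1.5,0.15,0,0,0,-1],[0,3,0.15,0,0,0,-1],[0,4.5,0.15,0,0,0,-1],[0,6,0.15,0,0,0,-1],[0,6,0.15,0,0,0,-1],[0,6,0.15,0,0,0,-1]]'
```

```text
t: 9.77
ee_pos: [0.5013, 0.3368, 0.1826]
tcp_rot: [[0.175, 0.985, 0.003], [0.985, -0.175, -0.0], [0.0, 0.003, -1.0]]
force: [-0.2, -0.0, -2.8]
grip_width: 0.0219
```

```bash
python3 -m handwheel '[[0,1,0,0,0,0,-1],[0,2,0,0,0,0,-1],[0,2.6,0,0,0,0,-1],[0,2.8,0,0,0,0,-1],[0,2.8,0,0,0,0,-1],[0,2.8,0,0,0,0,-1]]'
```

```text
t: 10.27
ee_pos: [0.5289, 0.3318, 0.1826]
tcp_rot: [[0.175, 0.985, 0.003], [0.985, -0.175, -0.001], [-0.0, 0.003, -1.0]]
force: [0.3, 0.4, -0.7]
grip_width: 0.0216
```

```bash
python3 -m handwheel '[[0,0.2,0.1,0,0,0,-1],[0,0.4,0.2,0,0,0,-1],[0,0.4,0.2,0,0,0,-1],[0,0.4,0.2,0,0,0,-1]]'
```

```text
t: 10.6
ee_pos: [0.5305, 0.3317, 0.1816]
tcp_rot: [[0.175, 0.985, -0.003], [0.985, -0.175, -0.001], [-0.002, -0.003, -1.0]]
force: [-12.7, 1.4, 11.2]
grip_width: 0.022
```

The tool meets the back (12.7 N) and the floor (11 N). I'll let go and rise.

```bash
python3 -m handwheel '[[0,-0.1,-0.1,0,0,0,1],[0,-0.1,-0.1,0,0,0,1],[0,-0.1,-0.1,0,0,0,1],[0,-0.1,-0.1,0,0,0,1],[0,-0.1,-0.1,0,0,0,1],[0,-0.1,-0.1,0,0,0,1],[0,-0.1,-0.1,0,0,0,1],[0,-0.1,-0.1,0,0,0,1],[0,-0.1,-2,0,0,0,1],[0,-0.1,-6,0,0,0,1],[0,-0.1,-10,0,0,0,1],[0,-0.1,-14,0,0,0,1],[0,-0.1,-18,0,0,0,1],[0,-0.1,-18,0,0,0,1],[0,-0.1,-18,0,0,0,1]]'
python3 - <<'E'
from h import *
w=shot('wrist','w7');t=shot('top','top7')
s=r.state();R=s['tcp_rot'];p=s['ee_pos'];print(s['t'],p)
d=np.array([.53,-.05,.36])-p;print('to plate view',R.T@d)
d=np.array([.505,-.285,.33])-p;print('to loupe',R.T@d)
E
```

```text
t: 11.85
ee_pos: [0.5313, 0.3327, 0.3659]
tcp_rot: [[0.175, 0.985, 0.004], [0.985, -0.175, 0.003], [0.004, 0.003, -1.0]]
force: [0.2, 0.2, -0.4]
grip_width: 0.0879
11.95 [0.52978143 0.33183405 0.36083007]
to plate view [-0.37588101  0.06715198  0.00143237]
to loupe [-0.61155537  0.08384949  0.03190845]
```

```bash
python3 -m handwheel '[[-37,5.5,0,0,0,0,1],[-37,5.5,0,0,0,0,1],[-37,5.5,0,0,0,0,1],[-37,5.5,0,0,0,0,1],[-37,5.5,0,0,0,0,1],[-37,5.5,0,0,0,0,1],[-37,5.5,0,0,0,0,1],[-37,5.5,0,0,0,0,1],[-37,5.5,0,0,0,0,1],[-37,5.5,0,0,0,0,1],[-37,5.5,0,0,0,0,1],[-37,5.5,0,0,0,0,1]]'
python3 -c "
from h import *
shot('wrist','w8')"
python3 -m handwheel '[[1,4,0,0,0,0,1],[1,8,0,0,0,0,1],[1,12,0,0,0,0,1],[1,13,0,0,0,0,1],[1,13,0,0,0,0,1],[1,13,0,0,0,0,1]]'
python3 - <<'E'
from h import *
b=shot('wrist','w9');a=cv2.imread('pics/w8.png');c=shot('scene','sc9');w=cv2.imread('pics/w7.png')
f=lambda i,W,H:cv2.resize(i,(W,H),interpolation=cv2.INTER_CUBIC)
u=proj('sc9',[.69,-.03,.08]).astype(int);v=proj('sc9',[.55,.33,.02]).astype(int);print(u,v,r.state()['ee_pos'])
A=f(a[60:270,130:410],400,300);B=f(b[0:300,80:480],400,300)
C=f(c[u[1]-45:u[1]+45,u[0]-60:u[0]+60],400,300);D=f(w[60:270,130:410],400,300)
cv2.imwrite('pics/m9.png',np.vstack([np.hstack([A,B]),np.hstack([C,D])]))
E
```

```text
t: 12.95
ee_pos: [0.5184, -0.0421, 0.3593]
tcp_rot: [[0.177, 0.984, -0.008], [0.984, -0.177, -0.0], [-0.002, -0.008, -1.0]]
force: [0.3, 0.1, 0.8]
grip_width: 0.0879
t: 13.5
ee_pos: [0.6482, -0.0526, 0.3575]
tcp_rot: [[0.173, 0.985, -0.01], [0.985, -0.173, -0.0], [-0.002, -0.01, -1.0]]
force: [-0.2, 0.5, -0.8]
grip_width: 0.0882
[274 235] [315 174] [ 0.6471442  -0.05297658  0.35813593]
```

View pics/m9.png

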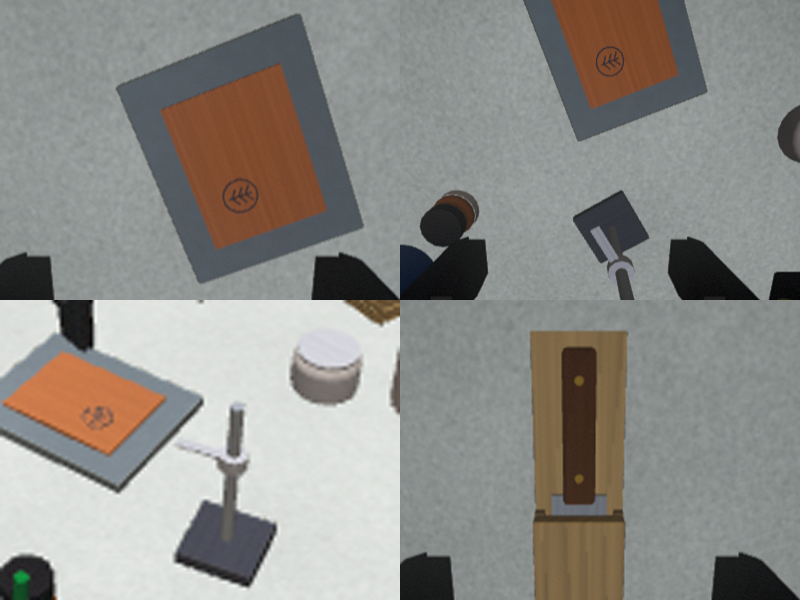

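The scraper sits home in the slot, with only about 10 mm of blade showing. The motif is at A(240,196) and B(210,61), and the pointer tip is at B(198,231) and C(178,144). I'll triangulate these.

```bash
python3 - <<'E'
from h import *
print('motif',ray('w8',(298,197.2),.013),ray('w9',(290,61),.013))
def P(f): d=np.load(f'pics/{f}.npz'); return d['K']@np.c_[d['R'],d['t']]
X=cv2.triangulatePoints(P('w9'),P('sc9'),np.array([[278.],[231.]]),np.array([[267.4],[233.2]]));X=(X[:3]/X[3]).ravel();print('tip',X,proj('w9',X),proj('sc9',X))
# height sensitivity / check with base: stand base corners B: (574-400,217),(623-400,191),(648-400,237),(600-400,262)
b=[ray('w9',(80+u,v),.012) for u,v in [(174,217),(223,191),(248,237),(200,262)]];print('base',b,np.mean(b,0))
for z in (.09,.1,.11): print(z,ray('w9',(278,231),z),proj('sc9',ray('w9',(278,231),z)))
s=r.state();R=s['tcp_rot'];p=s['ee_pos']
print('to loupe view',R.T@(np.array([.50,-.285,.34])-p))
E
```

```text
motif [ 0.55482184 -0.00724375  0.013     ] [ 0.55441143 -0.00678458  0.013     ]
tip [ 0.68055653 -0.04345421  0.08911536] [275.93137508 229.90354714] [268.07166732 233.00300897]
base [array([ 0.69691461, -0.06514827,  0.012     ]), array([ 0.67776802, -0.01161549,  0.012     ]), array([0.73255483, 0.00744816, 0.012     ]), array([ 0.7530006 , -0.04676665,  0.012     ])] [ 0.71505951 -0.02902056  0.012     ]
0.09 [ 0.68137992 -0.04196466  0.09      ] [268.76124772 232.60256412]
0.1 [ 0.67684987 -0.04180373  0.1       ] [267.57777014 228.55496149]
0.11 [ 0.67231981 -0.0416428   0.11      ] [266.3851194  224.47598576]
to loupe view [-0.25400461 -0.10446324  0.01960322]
```

```bash
python3 -m handwheel '[[0,4,0,0,0,0,1],[0,8,0,0,0,0,1],[0,9,0,0,0,0,1],[0,9,0,0,0,0,1],[0,9,0,0,0,0,1]]'
python3 - <<'E'
from h import *
b=shot('wrist','w10');c=cv2.imread('pics/sc0.png');a=cv2.imread('pics/w9.png')
f=lambda i,W,H:cv2.resize(i,(W,H),interpolation=cv2.INTER_CUBIC)
u=proj('w10',[.681,-.042,.095]).astype(int);v=np.array([280,238]);print(u,v,r.state()['ee_pos'],r.state()['t'])
A=f(b[u[1]-50:u[1]+50,u[0]-50:u[0]+50],400,400);C=f(c[v[1]-40:v[1]+40,v[0]-40:v[0]+40],400,400)
cv2.imwrite('pics/m10.png',np.hstack([A,C]))
print('rodtop',proj('sc0',[.715,-.029,.142]),'basec',[proj('sc0',p).round(1).tolist() for p in [(.697,-.065,.012),(.678,-.0115,.012),(.7325,.0075,.012),(.753,-.047,.012)]])
for z in(.085,.09,.095,.1,.105): print(z,proj('w10',ray('w9',(278,231),z)),proj('sc0',ray('w9',(278,231),z)))
E
```

```text
t: 14.02
ee_pos: [0.7348, -0.0682, 0.3572]
tcp_rot: [[0.173, 0.985, -0.011], [0.985, -0.173, 0.0], [-0.002, -0.011, -1.0]]
force: [-0.5, 0.9, 0.1]
grip_width: 0.0879
[280 118] [280 238] [ 0.73442282 -0.06810456  0.35737611] 14.0667
rodtop [284.2772357 220.3747037] basec [[265.8, 263.5], [274.8, 248.5], [295.8, 255.9], [287.9, 272.1]]
0.085 [280.60479795 120.94930472] [269.34957958 234.61471343]
0.09 [280.66174159 118.48214584] [268.76124772 232.60256412]
0.095 [280.72129176 115.90205532] [268.17064895 230.58266177]
0.1 [280.78363163 113.20109754] [267.57777014 228.55496149]
0.105 [280.84896192 110.37057556] [266.98259807 226.51941801]
```

View pics/m10.png

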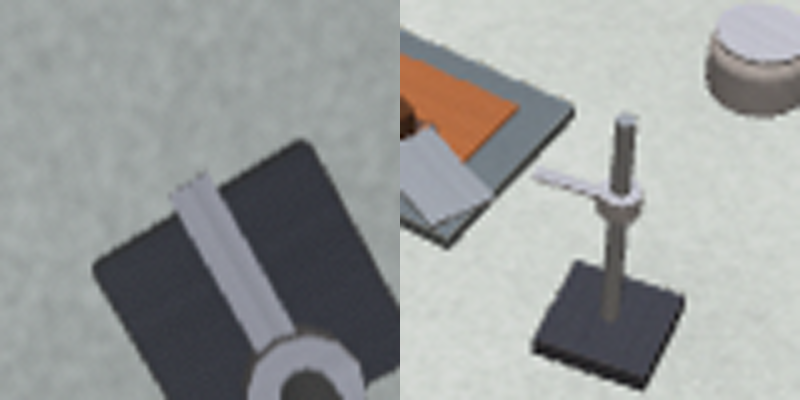

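```bash
cat > fit.py <<'E'
from h import *
from scipy.optimize import least_squares
obs={'w9':{'c0':(254-.0,217),'c1':(303,191),'c2':(328,237),'c3':(280,262),'tip':(278,231)},
'w10':{'c1':(305.5,103),'c0':(253.5,134),'tip':(277.3,113)},
'sc0':{'c1':(275.4,250.4),'c2':(296.8,257.3),'c0':(266.8,266.2),'c3':(289,273.5),'tip':(267,233),'top':(285,221.6)}}
def res(p,h=None):
    x,y,a,hh=p[:4]; c,s=np.cos(a),np.sin(a); w=lambda u,v,z:(x+c*u-s*v,y+s*u+c*v,z)
    M={'c0':w(-.03,-.03,.012),'c1':w(-.03,.03,.012),'c2':w(.03,.03,.012),'c3':w(.03,-.03,.012),'tip':w(-.043,0,hh),'top':w(0,0,.142)}
    o=[]
    for i,(f,d) in enumerate(obs.items()):
        b=p[4+2*i:6+2*i]; o+=list(b*.3)
        for k,uv in d.items(): o+=list(proj(f,M[k])+b-uv)
    return np.array(o)
s=least_squares(res,[.715,-.029,.35,.095]+[0]*6,x_scale=[.01,.01,.1,.01]+[1]*6,loss='soft_l1')
print(s.x.round(4));print(res(s.x).round(1))
J=np.linalg.inv(s.jac.T@s.jac);print('sd h',np.sqrt(J[3,3]))
E
python3 fit.py; python3 -c "
from h import *
s=r.state();print(s['tcp_rot'].T@(np.array([.50,-.285,.34])-s['ee_pos']))"
```

```text
[ 0.7175 -0.0285  0.3431  0.1011 -0.3987 -1.864  -1.7196 -0.102  -0.0619
  1.5104]
[-0.1 -0.6 -1.6  0.6  1.1 -0.7  2.2  0.5  0.1  0.5 -1.8 -0.8 -0.5 -0.
  1.5 -1.  -2.5  0.1  0.2  0.8 -0.   0.5 -0.1 -0.4  0.5  0.3 -0.9 -0.3
 -0.2  0.7  0.3 -3.   0.2  0.7]
sd h 0.003205782011452895
[-0.25420585 -0.19308424  0.01993694]
```

```bash
python3 -m handwheel '[[-9.3,-5.9,1.7,0,0,0,1],[-9.3,-5.9,1.7,0,0,0,1],[-9.3,-5.9,1.7,0,0,0,1],[-9.3,-5.9,1.7,0,0,0,1],[-9.3,-5.9,1.7,0,0,0,1],[-9.3,-5.9,1.7,0,0,0,1]]'
python3 - <<'E'
from h import *
shot('wrist','w11');s=r.state();print(s['ee_pos'],s['t'])
P=[]
for f in('w9','w10','w11'):
    u=proj(f,[.7,-.035,.05]).astype(int);u=np.clip(u,[33,50],[478,333]);i=cv2.imread(f'pics/{f}.png')
    x0,y0=u[0]-33,u[1]-50; print(f,'x0,y0',x0,y0,'scale4'); P.append(cv2.resize(i[y0:y0+100,x0:x0+66],(264,400),interpolation=cv2.INTER_CUBIC))
cv2.imwrite('pics/m11.png',np.hstack(P))
E
```

```text
t: 14.57
ee_pos: [0.6594, -0.149, 0.3423]
tcp_rot: [[0.174, 0.985, -0.009], [0.985, -0.174, 0.0], [-0.001, -0.009, -1.0]]
force: [0.7, -0.0, 0.2]
grip_width: 0.0882
[ 0.66002861 -0.14866517  0.34232774] 14.6167
w9 x0,y0 253 180 scale4
w10 x0,y0 256 84 scale4
w11 x0,y0 364 157 scale4
```

View pics/m11.png

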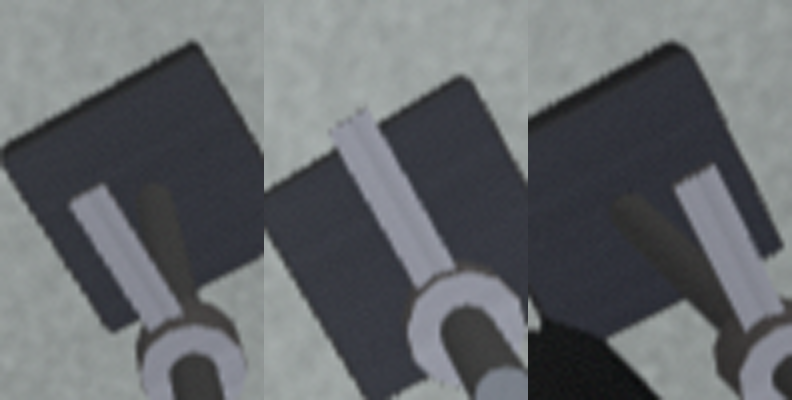

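```bash
python3 - <<'E'
t=open('fit.py').read()
i=t.index("obs="); j=t.index("'sc0'")
t=t[:i]+"""obs={'w9':{'c0':(254.6,218.4),'c1':(303.4,194.1),'c3':(280.1,262.6),'tip':(274.4,228.5)},
'w10':{'c1':(306,103.2),'c3':(283.4,183.1),'tip':(276.5,114)},
'w11':{'c1':(404.2,171.2),'c2':(426.6,217.9),'tip':(405.4,200.4)},
"""+t[j:]
t=t.replace("[0]*6","[0]*8").replace("[1]*6","[1]*8")
t+="""
P=lambda f:(lambda d:d['K']@np.c_[d['R'],d['t']])(np.load(f'pics/{f}.npz'))
for a,b in [('w9','w10'),('w9','w11'),('w10','w11'),('w9','sc0'),('w10','sc0'),('w11','sc0')]:
    o=[]
    for k in ('tip','c1'):
        X=cv2.triangulatePoints(P(a),P(b),np.array(obs[a][k],float).reshape(2,1),np.array(obs[b][k],float).reshape(2,1)); o+=[(X[:3]/X[3]).ravel().round(4)]
    print(a,b,*o)
"""
open('fit.py','w').write(t)
E
python3 fit.py
```

```text
[ 0.7184 -0.0299  0.3532  0.0941  0.7691 -1.6309  0.2359 -1.1003 -0.849
 -1.658   0.1018  0.9555]
[ 0.2 -0.5 -2.3  0.8  0.1 -2.7  0.4  1.1  0.4 -0.3  0.1 -0.3  1.1 -1.1
 -1.4  3.4  0.  -0.1 -0.3 -0.5 -0.3 -3.4  1.2  1.1 -0.4  0.4  0.   0.3
 -0.2 -0.4  0.5  0.1 -0.8 -0.2  0.   0.6  0.1 -0.8  0.2  0.6]
sd h 0.0018671919014177142
w9 w10 [ 0.6775 -0.0444  0.0927] [ 0.6796 -0.0127  0.0158]
w9 w11 [ 0.6774 -0.0444  0.0925] [ 0.6825 -0.0114  0.0084]
w10 w11 [ 0.6774 -0.0443  0.0921] [ 0.6799 -0.0138  0.0155]
w9 sc0 [ 0.6789 -0.0448  0.089 ] [ 0.6818 -0.012   0.0085]
w10 sc0 [ 0.6779 -0.0443  0.0879] [ 0.6804 -0.012   0.0072]
w11 sc0 [ 0.6783 -0.0437  0.0885] [ 0.682  -0.0123  0.0092]
```

The pointer tip is at 0.092 m: wrist triangulation gives 0.0925, and the scene camera gives 0.0885 plus a 0.0037 correction from the known base corner. Next, the loupe.

```bash
python3 -m handwheel '[[-16,-15.5,0,0,0,0.21,1],[-16,-15.5,0,0,0,0.21,1],[-16,-15.5,0,0,0,0.21,1],[-16,-15.5,0,0,0,0.21,1],[-16,-15.5,0,0,0,0.21,1],[-16,-15.5,0,0,0,0.21,1],[-16,-15.5,0,0,0,0.21,1],[-16,-15.5,0,0,0,0.21,1],[-16,-15.5,0,0,0,0.21,1]]'
cat > lp.py <<'E'
from h import *
import sys
f=sys.argv[1]; i=shot('wrist',f);s=r.state();R=s['tcp_rot'];p=s['ee_pos']
g=i[:235].max(2); m=(g<60).astype(np.uint8); n,l,st,c=cv2.connectedComponentsWithStats(m)
k=[j for j in range(1,n) if st[j,4]>150]
for j in k:
    pts=np.argwhere(l==j)[:,::-1].astype(np.float32); rc=cv2.minAreaRect(pts); W=[]
    ct=rc[0]; ll=max(rc[1])/2; bx=cv2.boxPoints(rc); e=bx[1]-bx[0],bx[2]-bx[1]; ax=max(e,key=np.linalg.norm); ax=ax/np.linalg.norm(ax)
    a,b=[ray(f,np.array(ct)+q*ax*ll,.012) for q in(-1,1)]
    print(st[j],rc,'ends',a.round(4),b.round(4),'len',np.linalg.norm(a-b).round(4),'ang',np.degrees(np.arctan2(*(a-b)[[1,0]])).round(1))
print(p,R.round(3).tolist(),s['t'])
E
python3 lp.py w12
```

```text
t: 15.37
ee_pos: [0.4811, -0.2787, 0.3445]
tcp_rot: [[0.374, 0.928, -0.008], [0.928, -0.374, 0.0], [-0.003, -0.007, -1.0]]
force: [-0.2, 0.2, -0.3]
grip_width: 0.0875
[  0   0 113  27 543] ((56.0, 13.0), (112.0, 26.0), 0.0) ends [ 0.2748 -0.4266  0.012 ] [ 0.3097 -0.3403  0.012 ] len 0.0932 ang -112.0
[318   0  57  26 349] ((345.524169921875, 10.289652824401855), (25.079736709594727, 55.64047622680664), 85.2363510131836) ends [ 0.3734 -0.182   0.012 ] [ 0.3873 -0.1385  0.012 ] len 0.0456 ang -107.7
[459  40  53 151 646] ((485.0, 115.0), (150.0, 52.0), 90.0) ends [ 0.4461 -0.0579  0.012 ] [ 0.5793 -0.0826  0.012 ] len 0.1355 ang 169.5
[ 252  105   19  116 1880] ((260.9319152832031, 162.49354553222656), (17.07844352722168, 115.14029693603516), 0.6510604023933411) ends [ 0.5276 -0.2951  0.012 ] [ 0.4249 -0.2526  0.012 ] len 0.1111 ang -22.4
[ 0.48122044 -0.27855903  0.34425926] [[0.373, 0.928, -0.008], [0.928, -0.373, 0.0], [-0.003, -0.007, -1.0]] 15.4167
```

```bash
python3 -m handwheel '[[0.2,3.0,4,-0.008,0,0.01,1],[0.2,3.0,8,-0.008,0,0.01,1],[0.2,3.0,12,-0.008,0,0.01,1],[0.2,3.0,14.5,-0.008,0,0.01,1],[0.2,3.0,16,-0.008,0,0.01,1],[0.2,3.0,16.8,-0.008,0,0.01,1],[0.2,3.0,17.2,-0.008,0,0.01,1],[0.2,3.0,17.2,-0.008,0,0.01,1],[0.2,3.0,17.2,-0.008,0,0.01,1]]'
```

```text
t: 16.17
ee_pos: [0.5097, -0.2879, 0.1733]
tcp_rot: [[0.381, 0.924, 0.001], [0.924, -0.381, -0.004], [-0.003, 0.003, -1.0]]
force: [-0.1, 0.4, 0.1]
grip_width: 0.0879
```

```bash
python3 -m handwheel '[[0,0,0.25,0,0,0,1],[0,0,0.45,0,0,0,1],[0,0,0.45,0,0,0,1],[0,0,0.45,0,0,0,-1],[0,0,0.45,0,0,0,-1],[0,0,0.45,0,0,0,-1],[0,0,0.45,0,0,0,-1],[0,0,0.45,0,0,0,-1],[0,0,0.45,0,0,0,-1],[0,0,0.45,0,0,0,-1],[0,0,0.45,0,0,0,-1],[0,0,0.45,0,0,0,-1],[0,0,0.45,0,0,0,-1],[0,0,0.45,0,0,0,-1],[0,0,0.45,0,0,0,-1],[0,0,0.45,0,0,0,-1]]'
```

```text
t: 17.5
ee_pos: [0.5097, -0.288, 0.1688]
tcp_rot: [[0.381, 0.924, 0.001], [0.924, -0.381, -0.004], [-0.003, 0.003, -1.0]]
force: [-0.0, -0.5, -0.3]
grip_width: 0.0158
```

Gripped (15.8 mm). Now I'll lift 13 cm.

```bash
python3 -m handwheel '[[0,0,-0.5,0,0,0,-1],[0,0,-1.5,0,0,0,-1],[0,0,-3.5,0,0,0,-1],[0,0,-6,0,0,0,-1],[0,0,-9,0,0,0,-1],[0,0,-12,0,0,0,-1],[0,0,-13,0,0,0,-1],[0,0,-13,0,0,0,-1],[0,0,-13,0,0,0,-1],[0,0,-13,0,0,0,-1]]'
python3 lp.py w13
python3 - <<'E'
from h import *
s=r.state();R=s['tcp_rot'];p=s['ee_pos']
u=np.array([.9245,-.381,0]); lens_tool_off=np.array([.5632,-.3098,0])-np.array([.5097,-.288,0]); print('lens ahead',lens_tool_off@u,'side',lens_tool_off@[.381,.9245,0])
yy=R[:,1];tgt=np.array([.5546,-.0070,0])-yy*.0578; tgt[2]=.255+.03
print(p,s['grip_width'],R.T@(tgt-p))
E
```

```text
t: 18.33
ee_pos: [0.5087, -0.2869, 0.2968]
tcp_rot: [[0.381, 0.924, -0.001], [0.924, -0.381, -0.002], [-0.003, -0.0, -1.0]]
force: [0.0, 0.5, -1.6]
grip_width: 0.0156
[499  16  13  41 211] ((505.0, 36.0), (40.0, 12.0), 90.0) ends [ 0.4608 -0.08    0.012 ] [ 0.4871 -0.0845  0.012 ] len 0.0267 ang 170.2
[ 237   46   43  189 7289] ((258.0, 140.0), (42.0, 188.0), 0.0) ends [ 0.5497 -0.3038  0.012 ] [ 0.4126 -0.2471  0.012 ] len 0.1484 ang -22.4
[ 0.50853734 -0.28685474  0.29630982] [[0.381, 0.924, -0.002], [0.924, -0.381, -0.002], [-0.003, -0.001, -1.0]] 18.3833
lens ahead 0.05776655000000001 side 0.00022939999999996066
[ 0.50853734 -0.28685474  0.29630982] 0.015390259909882392 [ 0.27629343 -0.12195534  0.01077209]
```

```bash
python3 -m handwheel '[[3,-1.3,0,0,0,0,-1],[6,-2.6,0,0,0,0,-1],[9,-4,0,0,0,0,-1],[12,-5.3,0,0,0,0,-1],[15,-6.6,0,0,0,0,-1],[18,-8,0,0,0,0,-1],[21,-9.3,0,0,0,0,-1],[24,-10.6,0,0,0,0,-1],[27,-12,0,0,0,0,-1],[27.6,-12.2,0.5,0,0,0,-1],[27.6,-12.2,1,0,0,0,-1],[27.6,-12.2,1,0,0,0,-1],[27.6,-12.2,1,0,0,0,-1],[27.6,-12.2,1,0,0,0,-1]]'
cat > chk.py <<'E'
from h import *
import sys
w=shot('wrist','f'+sys.argv[1]);c=shot('scene','fs'+sys.argv[1])
s=r.state();R=s['tcp_rot'];p=s['ee_pos'];H=np.array(r.camera('wrist')['hand_eye']);K=np.load('pics/f'+sys.argv[1]+'.npz')['K'];Hi=np.linalg.inv(H)
from scipy.spatial.transform import Rotation as Ro
g=np.array([0,0,.155])
for a in(-8,-4,0,4,8):
    q=K@(Hi[:3,:3]@(g+Ro.from_euler('x',a,degrees=True).as_matrix()@(np.array([0,-.0922,.1528])-g))+Hi[:3,3]); print(a,'rear row',q[1]/q[2])
cc=(w[:235,245:275].max(2)<60).mean(1); print('seen rear row',np.argmax(cc>.5),[round(x,1) for x in cc[30:70:4]])
lens=p+R@np.array([.0002,.0578,.1658-.003]); print(s['t'],p,s['grip_width'],'lens',lens,'need tool',R.T@(np.array([.5546,-.0070,.092])-lens),'tilt',R[:,2])
u=proj('fs'+sys.argv[1],lens);print('lens in scene',u,'tip',proj('fs'+sys.argv[1],[.678,-.0443,.0922]))
u=u.astype(int);x0,y0=u[0]-40,u[1]-50
C=cv2.resize(c[y0:y0+100,x0:x0+100],(500,500),interpolation=cv2.INTER_CUBIC);A=cv2.resize(w[:260,150:370],(300,354))
A=np.vstack([A,np.zeros((146,300,3),np.uint8)])
cv2.imwrite('pics/chk'+sys.argv[1]+'.png',np.hstack([C,A]));print('x0y0',x0,y0)
E
python3 chk.py a
```

```text
t: 19.55
ee_pos: [0.501, 0.0136, 0.2851]
tcp_rot: [[0.383, 0.924, -0.003], [0.924, -0.383, -0.002], [-0.003, -0.002, -1.0]]
force: [0.0, -0.9, -0.7]
grip_width: 0.0159
-8 rear row 50.63441228681954
-4 rear row 47.736970265446466
0 rear row 45.8882021881455
4 rear row 45.27021052666471
8 rear row 46.0890720750245
seen rear row 46 [np.float64(0.0), np.float64(0.0), np.float64(0.0), np.float64(0.0), np.float64(0.9), np.float64(1.0), np.float64(1.0), np.float64(1.0), np.float64(1.0), np.float64(1.0)]
19.65 [0.50118901 0.01364668 0.28569451] 0.015702148930026912 lens [ 0.55428895 -0.00863843  0.12281882] need tool [ 0.00171609 -0.00029993  0.03081471] tilt [-0.0022509  -0.00200004 -0.99999547]
lens in scene [242.237543   192.95876761] tip [267.09771056 231.69944388]
x0y0 202 142
```

```bash
python3 -m handwheel '[[0.1,0,1,0,0,0,-1],[0.15,0,2,0,0,0,-1],[0.15,0,2.7,0,0,0,-1],[0.15,0,3,0,0,0,-1],[0.15,0,3,0,0,0,-1],[0.15,0,3,0,0,0,-1],[0.15,0,3,0,0,0,-1],[0.15,0,3,0,0,0,-1],[0.15,0,3,0,0,0,-1]]'
python3 chk.py b
```

```text
t: 20.45
ee_pos: [0.502, 0.0151, 0.2563]
tcp_rot: [[0.383, 0.924, -0.001], [0.924, -0.383, -0.002], [-0.002, -0.0, -1.0]]
force: [0.3, 0.2, -0.7]
grip_width: 0.0155
-8 rear row 50.634807347829486
-4 rear row 47.73737734829073
0 rear row 45.888626196105704
4 rear row 45.27065768464785
8 rear row 46.089550243996555
seen rear row 46 [np.float64(0.0), np.float64(0.0), np.float64(0.0), np.float64(0.0), np.float64(0.9), np.float64(1.0), np.float64(1.0), np.float64(1.0), np.float64(1.0), np.float64(1.0)]
20.55 [0.50190956 0.0151371  0.25623665] 0.015975735404641898 lens [ 0.55519104 -0.00713032  0.09341784] need tool [-0.0001028  -0.00059543  0.00141826] tilt [-0.00115583 -0.00193953 -0.99999745]
lens in scene [242.96012284 201.77186637] tip [267.09771056 231.69944388]
x0y0 202 151
```

View pics/chkb.png

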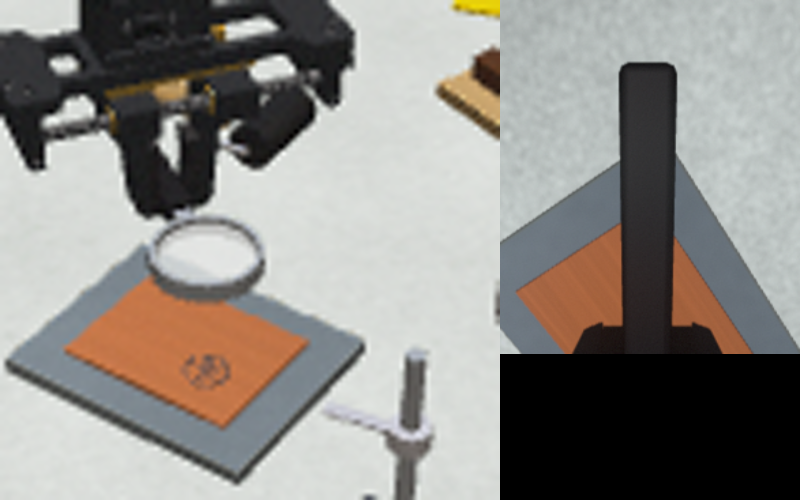

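The glass is level above the motif: the lens shows at (206,255), within 0.4 px of prediction, and the pointer tip at (326,406) implies about 0.091 m. I'll lower 2 mm, let it settle and hand in.

```bash
python3 -m handwheel '[[0,-0.05,0.1,0,0,0,-1],[0,-0.05,0.2,0,0,0,-1],[0,-0.05,0.2,0,0,0,-1],[0,-0.05,0.2,0,0,0,-1],[0,-0.05,0.2,0,0,0,-1],[0,-0.05,0.2,0,0,0,-1],[0,-0.05,0.2,0,0,0,-1],[0,-0.05,0.2,0,0,0,-1]]'
python3 - <<'E'
from h import *
s=r.state();R=s['tcp_rot'];p=s['ee_pos'];print('lens',p+R@np.array([.0002,.0578,.1628]),s['grip_width'],np.abs(s['dq']).max(),s['t'])
print(r.finish_job())
E
```

```text
t: 21.27
ee_pos: [0.5014, 0.0153, 0.2542]
tcp_rot: [[0.383, 0.924, -0.001], [0.924, -0.383, -0.002], [-0.002, -0.0, -1.0]]
force: [-0.4, 0.3, -1.4]
grip_width: 0.0157
lens [ 0.55468033 -0.00695945  0.09137345] 0.015712910258513058 0.08755656668905139 21.2667
the job is handed in; nothing more can be done
None
```

The scraper is home in its block and let go. I handed the job in at 21.3 s with the gripper holding the magnifying glass level over the motif. No verdict is reported.

- **Scraper:** The first grasp closed on nothing, so I repeated it about 3 mm lower and it held. The blade met the slot's back at about 13 N before I let go. The picture afterwards showed only about 10 mm of blade outside the slot, which matches fully home.
- **Glass:** Going by the arm's own readings, the lens is at (0.5547, -0.0070, 0.0914). I measured the motif's middle at (0.5546, -0.0070). The grip reads 15.7 mm and the arm was still. In the last picture the lens was within about 0.4 px of where I expected it, and the handle showed no visible tilt. That picture was taken just before I lowered the glass the final 2 mm.
- **Pointer height:** My measurements disagreed by a few millimetres. The wrist views gave 0.0925 m and the scene camera 0.0885 m, or about 0.092 m once corrected on the stand's base. The last view suggested about 0.091 m, so I set the lens at about 0.0914 m. All of these are inside the 7 mm tolerance.
- **Everything else:** The pictures and forces showed no sign of touching the plate with the glass, or of moving the stand or other items. I did not measure the other items again at the end.

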